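Clear the light box and present the glass test plate label side up

ROBOT

A 6-joint arm with a two-finger parallel gripper is mounted at the origin on the work surface. World frame = base frame: x ahead of the robot, y to its left, z up, the work surface at z = 0. Lengths are in m, angles in rad, forces in N, time in s.
With the tool pointing down it reaches from about 0.4 to 0.825 m from the base axis. Payload 7 kg.
Tool frame: the origin (TCP) lies midway between the tips of the shut fingers; the grasp point (between the pads) lies 19 mm behind it; z points along the fingers, x is the direction in which the jaws open and shut, and the axes are right-handed (so a half turn about z gives the same grasp; the last joint's range is limited). The gripper opens to 88 mm and grips with 3 to 60 N. Pads are 19 mm wide; open, the fingers measure 130 mm over their backs; the gripper's body (78 mm by 193 mm) begins 47 mm behind the grasp point.
Start: joints at [1.465, 0.359, 0.012, 0, -1.224, -0.288], TCP at [0.259, 0.623, 0.227] pointing down, gripper open.
Joint ranges: [-3.07, 3.07], [-1.43, 2.12], [-1.02, 1.25], [-3.03, 1.67], [-3.05, -0], [-3.03, 3.03]. Speed limits (rad/s): [2.39, 2.39, 3.01, 3.14, 3.14, 3.14].

INTERFACE

Orientations are given as [roll, pitch, yaw] about the fixed x, y, z axes, in that order (R = Rz(yaw) Ry(pitch) Rx(roll)).
In Python, from station import status, eyes, workorder gives the robot as it stands.
- The arm moves only by the shell command python3 -m jog 'ROWS' [OPENING] [FORCE]. ROWS is JSON, a list of rows, each a list of 6 numbers: the shift along the world's x, y, z in mm, then the turn, a rotation vector about the world's x, y, z in rad. A call has 1 to 12 rows; each row shifts and turns the pose as measured when the row begins; what a row does not reach is not made up. A row lasts 1/10 s, in which the tool goes at most 50 mm and 8.59 degrees, less where a joint would pass 70% of its speed; a pose out of reach is approached as far as the arm can. A call with a gripper value outside its range is refused whole. OPENING is the opening, from 0 (shut) to 1 (fully open), set as the call begins (- or left out, the last holds). The fingers move at their own pace and stop on an object; FORCE is the grip in N (left out, the last holds). Time passes only in rows, so rows that do not move let the fingers close. It gives the time, the measured TCP pose, the force and the opening at its end, in the units of the state.
- status.get_state(): the state, without advancing time (a new reading comes with each control period).
- eyes.grab_frame(name): name is "side" or "top" or "wrist"; returns the picture (480x640x3 uint8, blue, green, red); there is no depth.
- eyes.calibration(name): a dict with "camera_matrix" (3x3 intrinsics, pixels), "cam_to_world" (4x4, takes a point from camera to world coordinates); the wrist camera has in their place "hand_eye" (4x4, takes a point from camera to tool coordinates, whose origin is the TCP and whose axes are the tool frame's). Camera axes: x right, y up, looking along -z (the intrinsics and any distortion apply to the point x, -y, -z); pixel columns grow to the right and rows downward; lengths in m; the calibration is good to about 2 mm. A picture is of the moment at which its call begins: read the wrist's pose just before it. calibration takes no time and is no camera call.
- workorder.job_done(): hands the job in, once; it reports no verdict.
The state is a dict: "t": time; "q": joint angles; "qd": joint speeds; "joint_efforts": joint torques, N m; "eef_pos": TCP position; "ee_rot": TCP orientation; "force": force on the tool from outside, world axes, zero at the start; "moment": the same for the moment, N m; "width": finger opening in m.
Only numpy, scipy, OpenCV 4.12 (cv2) and the standard library are available. Lean on these libraries where they do the work, as an engineer would, in place of code of your own. Each camera call takes 0.05 s, during which the arm holds its last target. There are 200 camera calls.

TASK

With the scraper, sweep all four scrap parts off the light box into its catch tray without the gripper touching them, then stand the scraper back upright on the bench and let go of it. Then find the glass plate that lies label side up (with its frosted end pointing away from you, the small corner notch is on the right), take it by its clear part, and finish while still holding it label up and level about 5 cm above the light box, its frosted end centred over the lit window and pointing to the far side of the box, away from the robot. Leave the other plate and the tools and pots around as they are.

Things in the scene. Friction and masses are not known exactly. Their poses are not given: they have to be found in the camera images.
- lightbox: fixed grey light box, yaw within 0.25 rad. Origin: centre of the pad's underside, on the bench; +x is its far side. Flat pad 170 (x) x 180 mm (y), top at z = 30 mm. Both x edges of pad and tray carry a rail, top at z = 45 mm, inner faces at x = -75 and 75 mm; the pad's -y end is open. At the +y end is a sunken catch tray: parts pushed along +y over the pad's edge at y = 90 mm drop into it
- window (a point): centre of the lit square window (100 x 100 mm, flush) on the pad's top, 30 mm above the bench; axes as the light box
- tray (a point): centre of the catch tray's floor, 145 mm along +y of the light box's origin, 4 mm above the bench; the tray is 110 mm long (y) and 150 mm wide (x) inside, rim 45 mm above the bench
- scrap1: scrap part: black relay block 24 x 18 x 18 mm, 18 g, starts on the pad; origin at the centre of its underside (as for the other scrap)
- scrap2: scrap part: dark flat disc 23 mm across, 12 mm high, 20 g, starts on the pad
- scrap3: scrap part: grey stepped terminal block 26 x 18 x 18 mm, 18 g, starts on the pad
- scrap4: scrap part: aluminium block 22 x 20 x 16 mm, 20 g, starts on the pad
- scraper: scraper standing upright on the bench, right of the light box, about 180 g. Origin: centre of the underside, z up. Black blade block 130 (x) x 24 (y) x 45 mm high; on its middle a wooden handle 46 (x) x 22 mm (y), from z = 45 to 91 mm. Same both ways round
- scraper_grip (a point): middle of the scraper's handle, 68 mm above its underside; grip across y (22 mm)
- plate: THE plate to present: glass, 110 (x) x 40 (y) x 6 mm, about 65 g, lying label side up at any yaw. Origin: centre of the underside; z up out of the label face; +x to the frosted end. Its last 28 mm are frosted white right through, the rest is clear greenish glass. The 10 x 10 mm notch is cut from the +x, -y corner: on the right when the frosted end points away from the viewer
- frosted_end (a point): centre of the plate's frosted part on the label face, 41 mm from the plate's middle; axes as the plate
- clear_end (a point): point on the plate's clear part on the label face, 29 mm from the plate's middle, away from the frosted end
- other_plate: the other glass plate, same size and look but lying label side down: with its frosted end (+x) pointing away, its notch is on the left (+y). Origin: centre of the underside; z up as it lies. Not to be moved. The two plates may swap places.
- spool: bystander, not to be moved: solder spool lying on its flange, 44 mm across, 26 mm high
- cutters: bystander, not to be moved: side cutters lying flat, about 130 x 40 x 13 mm
- sponge_tin: bystander, not to be moved: steel tin with brass tip-cleaning pad, 56 mm across, 30 mm high
- flux: bystander, not to be moved: small standing white bottle, 32 mm across, 70 mm high
- tweezers: bystander, not to be moved: steel tweezers lying flat, 110 x 14 x 5 mm
- driver: bystander, not to be moved: screwdriver lying flat
- jar: bystander, not to be moved: closed jar, 52 mm across, 55 mm high

How it is judged:
On the way, in this order (a step that is already met when the one before it is completed fails the run):
1. all four scrap parts lie in the catch tray (y of scrap1 in the frame of lightbox between 0.09 and 0.205 m and x of scrap1 in the frame of lightbox between -0.08 and 0.08 m and height (world z) of each of scrap1, scrap2, scrap3, scrap4 below 0.045 m and y of scrap2 in the frame of lightbox between 0.09 and 0.205 m and x of scrap2 in the frame of lightbox between -0.08 and 0.08 m and y of scrap3 in the frame of lightbox between 0.09 and 0.205 m and x of scrap3 in the frame of lightbox between -0.08 and 0.08 m and y of scrap4 in the frame of lightbox between 0.09 and 0.205 m and x of scrap4 in the frame of lightbox between -0.08 and 0.08 m), for 0.2 s.
2. the scraper stands upright on the bench, let go (height (world z) of scraper below 0.0035 m and angle between scraper's own z axis and vertical below 0.15 rad and contact force between the fingers and scraper below 0.1 N), for 0.2 s.
At the end, for the whole second after the job is handed in: Scrap in the tray, scraper standing released on the bench; gripper alone holds the plate by its clear part, level within 10 deg, label up, 25-90 mm above the pad, frosted centre within 20 mm of the window's and pointing far (clear_end over 40 mm to the near side), at rest, fingers 30 mm off it (all of step 1 and all of step 2 and horizontal distance between frosted_end and window below 0.02 m and z of plate in the frame of window between 0.025 and 0.09 m and angle between plate's own z axis and vertical below 0.17 rad and x of clear_end in the frame of lightbox below -0.04 m and contact force between the fingers and plate above 0.5 N and contact force between plate and lightbox below 0.05 N and contact force between plate and scraper below 0.05 N and horizontal distance between the grasp point and frosted_end above 0.03 m and linear speed of plate below 0.03 m/s); the arm keeps its last pose, push and grip.
It fails at once if the gripper or arm touches a scrap part (contact force between any of the fingers, the arm and scrap1 above 0.3 N or contact force between any of the fingers, the arm and scrap2 above 0.3 N or contact force between any of the fingers, the arm and scrap3 above 0.3 N or contact force between any of the fingers, the arm and scrap4 above 0.3 N).
It fails at once if the other plate is moved by more than 20 mm (distance of other_plate from where it was at the start of the episode above 0.02 m).
It fails at once if a bystander is moved by more than 30 mm (distance of any of spool, cutters, sponge_tin, flux, tweezers, driver, jar from where it was at the start of the episode above 0.03 m).
It also fails if it takes over 61 s, if anything falls off the work surface, if the arm or the gripper's body presses on something with over 40 N, if the wrist force passes 120 N, or if a joint passes its speed limit or range.

## Working session

There is one attempt and no reset: what is moved stays moved. The work goes in short steps, Python scripts to look and compute and a shell command to move; the robot and the scene stay as the last step left them, time stands still between calls to the robot, and variables do not carry over. Pictures are saved under pics/ and viewed, about 8 in all and at most 12, crops included, and the job is handed in when it is done.

```bash
mkdir -p pics; ls
python3 - <<'E'
from station import status, eyes
import cv2
s=status.get_state(); print(s)
for n in ("top","side"):
    cv2.imwrite(f"pics/{n}1.png",eyes.grab_frame(n)); c=eyes.calibration(n); print(n,c)
print(eyes.calibration("wrist"))
E
```

```text
pics
{'t': 0.0, 'q': array([ 1.46508361e+00,  3.59353300e-01,  1.10811987e-02, -3.63750395e-04,
       -1.22410910e+00, -2.88115519e-01]), 'qd': array([ 0.00059193, -0.0012389 , -0.00035719,  0.0010885 ,  0.0012245 ,
        0.00019331]), 'joint_efforts': array([-1.16601212e-03, -5.82713556e+01,  2.93051666e+01,  6.99746400e+00,
        6.97832205e-03, -1.57311024e-04]), 'eef_pos': array([0.25883871, 0.6228738 , 0.22565168]), 'ee_rot': array([-3.14147013e+00, -1.61672428e-03, -1.96474853e+00]), 'force': array([-0.46700835,  0.2604785 , -0.98028262]), 'moment': array([-0.03640317, -0.04019622, -0.06280804]), 'width': 0.08765677202604345}
top {'camera_matrix': array([[436.054777  ,   0.        , 317.13352839],
       [  0.        , 436.054777  , 237.54668234],
       [  0.        ,   0.        ,   1.        ]]), 'cam_to_world': array([[ 0.04179762,  0.97080997, -0.23617994,  0.36388402],
       [-0.99912307,  0.0411953 , -0.0074865 ,  0.02915256],
       [ 0.00246153,  0.23628575,  0.9716805 ,  0.94920775],
       [ 0.        ,  0.        ,  0.        ,  1.        ]])}
side {'camera_ma
[... 250 characters left out ...]
31343053,  0.58061763, -0.75142829, -0.68137764],
       [-0.01088768,  0.78905181,  0.61423017,  0.64515025],
       [ 0.        ,  0.        ,  0.        ,  1.        ]])}
{'camera_matrix': array([[349.17725283,   0.        , 313.02822587],
       [  0.        , 349.17725283, 235.92574892],
       [  0.        ,   0.        ,   1.        ]]), 'hand_eye': array([[ 9.99999369e-01,  1.11248290e-03,  1.57439472e-04,
        -1.77929194e-03],
       [ 1.11561063e-03, -9.66473307e-01, -2.56764684e-01,
        -6.91719822e-02],
       [-1.33485274e-04,  2.56764697e-01, -9.66473938e-01,
        -1.58874177e-01],
       [ 0.00000000e+00,  0.00000000e+00,  0.00000000e+00,
         1.00000000e+00]])}
```

View pics/top1.png

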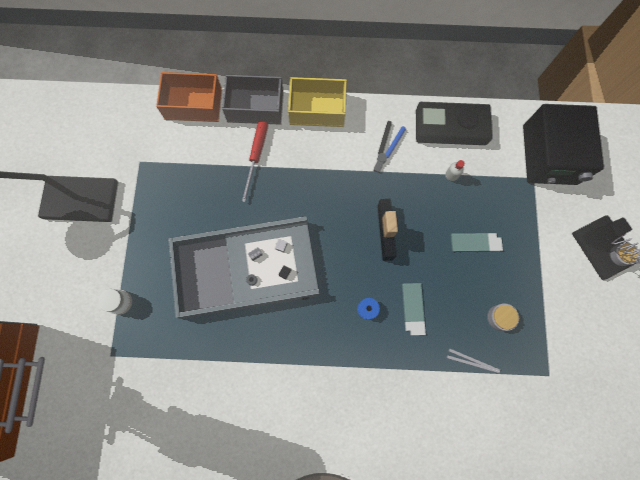

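The top view shows the light box with its tray at about (170-317, 220-318), the scraper at (388,230), plates at (476,242) and (414,309), and the spool at (369,309). I'll zoom in on the box, scraper and plates.

Run:
```python
import cv2,numpy as np
im=cv2.imread("pics/top1.png")
a=cv2.resize(im[210:325,165:325],None,fx=5,fy=5,interpolation=cv2.INTER_CUBIC)[:,:800]
cv2.imwrite("pics/za.png",a)
b=cv2.resize(im[190:345,360:515],(600,600),interpolation=cv2.INTER_CUBIC)
cv2.imwrite("pics/zb.png",b)
```

```text
(no output)
```

View pics/za.png

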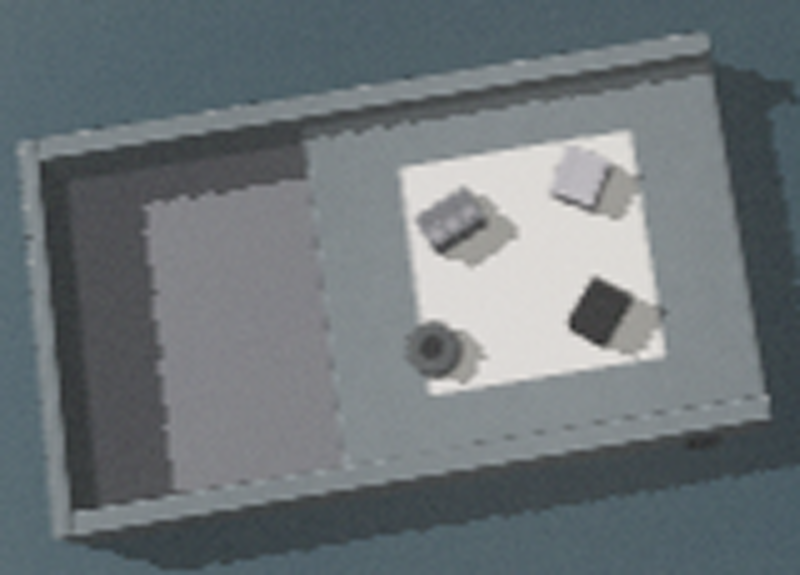

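View pics/zb.png

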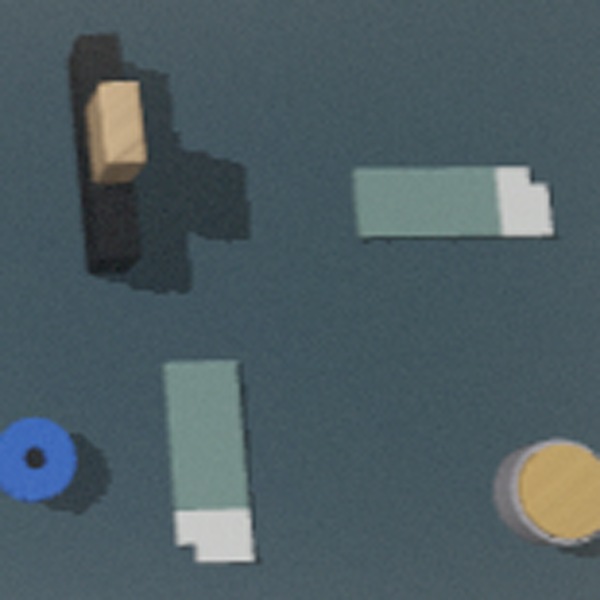

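Plate at (414,309) px: its frosted end points toward the robot and the notch is on its right, so it is label up and is the target. The other plate, at (476,242), has its notch on the left. Next I compute the poses.

```bash
cat > h.py <<'E'
import numpy as np
from station import eyes,status
def px2w(p,z,n="top"):
    c=eyes.calibration(n);K=c["camera_matrix"];T=np.array(c["cam_to_world"])
    d=T[:3,:3]@np.array([(p[0]-K[0,2])/K[0,0],-(p[1]-K[1,2])/K[1,1],-1]);o=T[:3,3]
    return o+d*(z-o[2])/d[2]
A=lambda p:(165+(p[0]+.5)/5-.5,210+(p[1]+.5)/5-.5)
B=lambda p:(360+(p[0]+.5)*155/600-.5,190+(p[1]+.5)*155/600-.5)
E
python3 - <<'E'
from h import *
np.set_printoptions(precision=4,suppress=True)
w=np.array([px2w(A(p),.03) for p in [(400,167),(632,130),(665,356),(430,395)]])
print("window",w.mean(0),[np.linalg.norm(w[i]-w[i-1]) for i in range(4)])
yv=(w[0]+w[3]-w[1]-w[2]);xv=(w[0]+w[1]-w[2]-w[3])
print("yaw",np.arctan2(-yv[0],yv[1]),np.arctan2(xv[1],xv[0]))
for n,z in (("A",.006),("B",.006)):
    P={"B":[(165,362),(238,360),(255,560),(179,563),(174,511),(250,508)],"A":[(354,169),(357,236),(553,236),(549,167),(498,168),(501,236)]}[n]
    q=np.array([px2w(B(p),z) for p in P]);c=q[:4].mean(0);f=q[4:].mean(0)
    b=q[:2].mean(0);e=q[2:4].mean(0);d=e-b
    print("plate",n,c,"len",np.linalg.norm(d),"w",np.linalg.norm(q[0]-q[1]),"yaw",np.arctan2(d[1],d[0]),"frost bnd from back",np.linalg.norm(f-b))
hq=np.array([px2w(B(p),.091) for p in [(100,82),(140,82),(146,162),(103,167)]])
print("handle",hq.mean(0),[np.linalg.norm(hq[i]-hq[i-1]) for i in range(4)]);d=hq[0]+hq[1]-hq[2]-hq[3];print("yaw",np.arctan2(d[1],d[0]))
bl=np.array([px2w(B(p),.045) for p in [(74,50),(90,262)]]);d=bl[0]-bl[1];print("blade left edge",bl,np.linalg.norm(d),np.arctan2(d[1],d[0]))
print("spool",px2w(B((35,458)),.026),"tin/jar",px2w(B((560,491)),.055))
print("scrap far", [px2w(A(p),.04) for p in [(605,315),(430,350)]])
E
```

```text
window [0.53   0.1327 0.03  ] [np.float64(0.10001889604968646), np.float64(0.10142504264525558), np.float64(0.09981763072272683), np.float64(0.10029546628327084)]
yaw 0.20667219387117333 0.2021099472387144
plate A [ 0.5985 -0.3184  0.006 ] len 0.11242274793908387 w 0.03950823697093802 yaw -1.5231169618756173 frost bnd from back 0.08278525260655516
plate B [ 0.4458 -0.1767  0.006 ] len 0.10988392614608343 w 0.04106268443621162 yaw -3.0739784871134463 frost bnd from back 0.08195559678807182
handle [ 0.6128 -0.1141  0.091 ] [np.float64(0.046608207938893954), np.float64(0.02126521879691594), np.float64(0.04391848105090314), np.float64(0.02286025686595869)]
yaw 0.05429195666012682
blade left edge [[ 0.6677 -0.0946  0.045 ]
 [ 0.5466 -0.1044  0.045 ]] 0.12146962074167032 0.08032340017433251
spool [ 0.4411 -0.0781  0.026 ] tin/jar [ 0.4331 -0.3492  0.055 ]
scrap far [array([0.5062, 0.0993, 0.04  ]), array([0.4883, 0.1717, 0.04  ])]
```

```bash
python3 -m jog '[[21,-43,0,0,0,0.04],[21,-43,0,0,0,0.04],[21,-43,0,0,0,0.04],[21,-43,0,0,0,0.04],[21,-43,0,0,0,0.04],[21,-43,0,0,0,0.04],[21,-43,0,0,0,0.04],[21,-43,0,0,0,0.04],[21,-43,0,0,0,0.04],[21,-43,0,0,0,0.04],[21,-43,0,0,0,0.03],[21,-43,0,0,0,0.03]]' 1
```

```text
t: 1.3
eef_pos: [0.5117, 0.0892, 0.2204]
ee_rot: [3.141, -0.007, -1.476]
force: [1.3, 0.8, 0.2]
width: 0.0879
```

```bash
python3 -m jog '[[21,-43,-4,0,0,0],[21,-43,-4,0,0,0],[21,-43,-4,0,0,0],[21,-43,-4,0,0,0],[12,-25,-4,0,0,-0.02],[0,0,0,0,0,0]]'
python3 - <<'E'
from h import *
import cv2
s=status.get_state();print(s["eef_pos"],s["ee_rot"],s["q"])
cv2.imwrite("pics/w1.png",eyes.grab_frame("wrist"))
E
```

```text
t: 1.9
eef_pos: [0.6104, -0.1222, 0.1975]
ee_rot: [3.139, -0.007, -1.501]
force: [-0.2, 0.1, 0.2]
width: 0.0876
[ 0.61042247 -0.12218353  0.19745469] [ 3.13869277 -0.00718056 -1.50101458] [ 0.12011875  0.29340766 -0.15396125  0.00778023 -1.12669675  1.51709468]
```

View pics/w1.png

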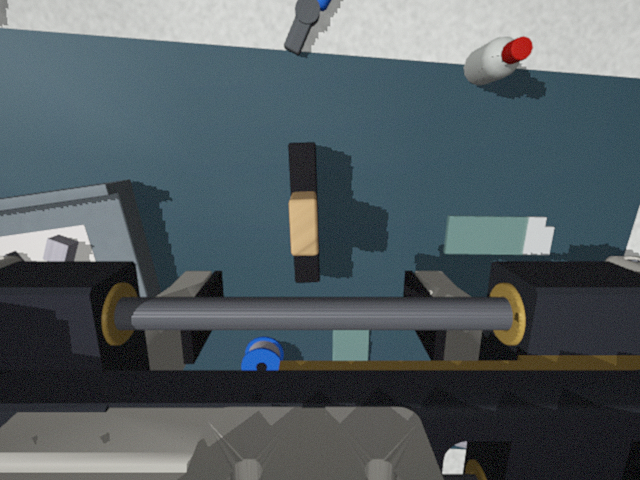

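The wrist view shows the handle top at about (290-318, 192-255) px, blade far end at row 143.

```bash
cat >> h.py <<'E'
from scipy.spatial.transform import Rotation as R
def wpx(p,z,pos,rot):
    c=eyes.calibration("wrist");K=c["camera_matrix"];H=np.eye(4);H[:3,:3]=R.from_euler("xyz",rot).as_matrix();H[:3,3]=pos
    T=H@np.array(c["hand_eye"])
    d=T[:3,:3]@np.array([(p[0]-K[0,2])/K[0,0],-(p[1]-K[1,2])/K[1,1],-1]);o=T[:3,3]
    return o+d*(z-o[2])/d[2]
E
python3 - <<'E'
from h import *
s=status.get_state();f=lambda p,z:wpx(p,z,s["eef_pos"],s["ee_rot"])
q=np.array([f(p,.091) for p in [(290,193),(317,193),(318,255),(291,254)]]);print(q.round(4),q.mean(0))
b=np.array([f(p,.045) for p in [(290,143),(316,143)]]);print(b)
d=q[0]+q[1]-q[2]-q[3];print(np.arctan2(d[1],d[0]))
E
```

```text
[[ 0.6415 -0.1006  0.091 ]
 [ 0.6429 -0.1211  0.091 ]
 [ 0.5935 -0.1255  0.091 ]
 [ 0.5929 -0.1039  0.091 ]] [ 0.61768797 -0.11276358  0.091     ]
[[ 0.67795212 -0.09601135  0.045     ]
 [ 0.67950763 -0.11835067  0.045     ]]
0.07876399160715328
```

```bash
python3 -m jog '[[4,9,-30,0,0,0],[0,0,-45,0,0,0],[0,0,-40,0,0,0],[0,0,-20,0,0,0],[0,0,-5,0,0,0]]' && python3 -m jog '[[0,0,-3,0,0,0],[0,0,0,0,0,0]]'
```

```text
t: 2.45
eef_pos: [0.6136, -0.1087, 0.0562]
ee_rot: [-3.139, -0.007, -1.498]
force: [-0.6, -0.1, 0.2]
width: 0.0875
t: 2.65
eef_pos: [0.6134, -0.1074, 0.0536]
ee_rot: [-3.14, -0.007, -1.496]
force: [-0.2, 0.2, 0.4]
width: 0.0878
```

```bash
python3 -m jog '[[0,-6,-3,0,0,0],[0,0,0,0,0,0]]' && python3 -m jog '[[0,0,0,0,0,0],[0,0,0,0,0,0],[0,0,0,0,0,0],[0,0,0,0,0,0],[0,0,0,0,0,0],[0,0,0,0,0,0]]' 0 40
```

```text
t: 2.85
eef_pos: [0.6151, -0.1131, 0.0531]
ee_rot: [-3.135, -0.007, -1.494]
force: [-0.2, 0.1, -0.1]
width: 0.0878
t: 3.45
eef_pos: [0.6165, -0.1136, 0.0556]
ee_rot: [-3.131, -0.007, -1.495]
force: [0.4, 0.3, 0.6]
width: 0.0457
```

```bash
python3 -m jog '[[-3,0,-4,-0.01,0,0],[0,0,0,0,0,0],[0,0,0,0,0,0],[0,0,0,0,0,0],[0,0,0,0,0,0],[0,0,0,0,0,0]]'
```

```text
t: 4.05
eef_pos: [0.6131, -0.1136, 0.0511]
ee_rot: [-3.133, -0.018, -1.495]
force: [-0.2, 0.2, 0.3]
width: 0.0217
```

```bash
python3 -m jog '[[0,0,30,0,0,0],[0,0,45,0,0,0],[-16,38,0,0,0,0.032],[-16,38,0,0,0,0.032],[-16,38,0,0,0,0.032],[-16,38,0,0,0,0.032],[0,0,0,0,0,0]]'
python3 - <<'E'
from h import *
import cv2
s=status.get_state();print(s["eef_pos"],s["ee_rot"],s["force"],s["width"])
cv2.imwrite("pics/side2.png",eyes.grab_frame("side"))
E
```

```text
t: 4.75
eef_pos: [0.5443, 0.0418, 0.1255]
ee_rot: [-3.138, -0.016, -1.368]
force: [0.6, -0.3, -1.1]
width: 0.0223
[0.54432146 0.0418164  0.12554287] [-3.13754182 -0.0159416  -1.36750028] [ 0.56615689 -0.31013872 -1.10405419] 0.022295335067114452
```

View pics/side2.png

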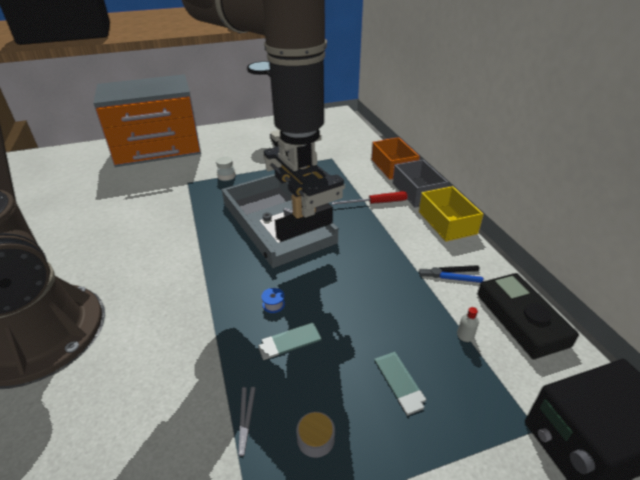

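The side view shows the scraper held upright over the pad's near end, at about (275-335, 205-240) px. I'll zoom in to check that it is centred between the rails.

Run:
```python
import cv2
im=cv2.imread("pics/side2.png")
cv2.imwrite("pics/zs2.png",cv2.resize(im[175:275,215:345],None,fx=6,fy=6,interpolation=cv2.INTER_CUBIC))
```

```text
(no output)
```

View pics/zs2.png

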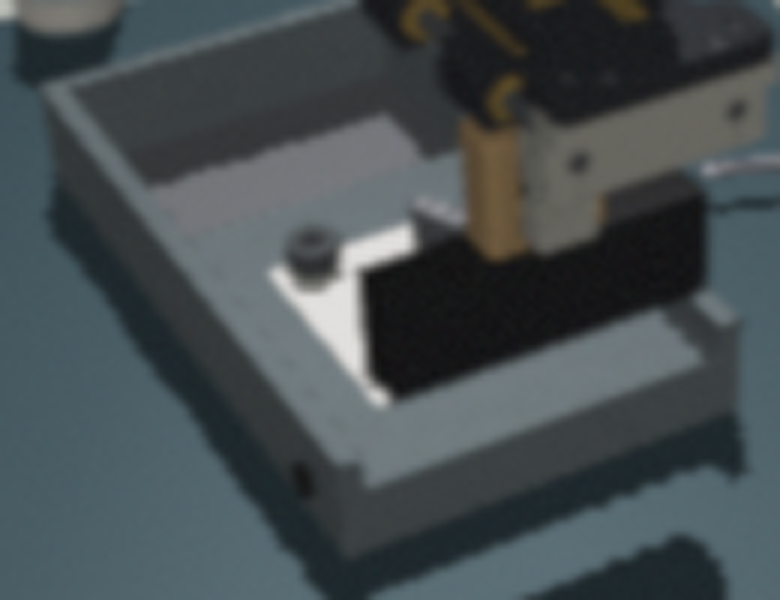

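Run:
```python
from h import *
f=lambda p,z:px2w((215+(p[0]+.5)/6-.5,175+(p[1]+.5)/6-.5),z,"side")
yaw=.204;W=np.array([.530,.1327]);M=np.array([[np.cos(yaw),np.sin(yaw)],[-np.sin(yaw),np.cos(yaw)]])
box=lambda p:(M@(p[:2]-W)).round(4)
print("pad near edge",box(f((370,487),.03)),box(f((703,363),.03)))
a,b=f((390,405),.0745),f((703,293),.0745);d=b-a
print("blade",box(a),box(b),np.linalg.norm(d),np.arctan2(d[1],d[0]))
s=status.get_state();print("tcp",box(s["eef_pos"]))
```

```text
pad near edge [-0.0733 -0.0918] [ 0.0675 -0.0912]
blade [-0.0684 -0.1042] [ 0.059  -0.1041] 0.12740636718075493 0.2048357844420853
tcp [-0.0041 -0.0932]
```

```bash
python3 -m jog '[[4,1,-22,0,0,0],[0,0,-14,0,0,0],[0,0,-4,0,0,0],[0,0,0,0,0,0]]'
```

```text
t: 5.2
eef_pos: [0.5494, 0.0407, 0.0845]
ee_rot: [-3.137, -0.016, -1.369]
force: [-0.4, 0.1, -1.2]
width: 0.0218
```

```bash
python3 -m jog '[[-3,14.5,-1,0,0,0],[-3,14.5,0,0,0,0],[-3,14.5,0,0,0,0],[-3,14.5,0,0,0,0],[-3,14.5,0,0,0,0],[-3,14.5,0,0,0,0]]'
```

```text
t: 5.8
eef_pos: [0.5313, 0.1329, 0.0855]
ee_rot: [-3.135, -0.016, -1.372]
force: [1.2, 0.4, -2.5]
width: 0.0222
```

```bash
python3 -m jog '[[-3.2,14.5,-2,0,0,0],[-3.2,14.5,0,0,0,0],[-3.2,14.5,-0.5,0,0,0],[-3.2,14.5,0,0,0,0],[-3.2,14.5,-0.5,0,0,0],[-3.2,14.5,0,0,0,0.004],[-3,14,0,0,0,0],[0,0,0,0,0,0]]'
python3 - <<'E'
from h import *
import cv2
im=eyes.grab_frame("side");cv2.imwrite("pics/side3.png",im)
im2=eyes.grab_frame("top");cv2.imwrite("pics/top3.png",im2)
a=cv2.resize(im[165:275,215:345],(650,550),interpolation=cv2.INTER_CUBIC)
cv2.imwrite("pics/z3.png",a)
E
```

```text
t: 6.6
eef_pos: [0.5064, 0.2461, 0.0823]
ee_rot: [-3.134, -0.015, -1.364]
force: [0.2, -0.1, -1.7]
width: 0.0217
```

View pics/z3.png

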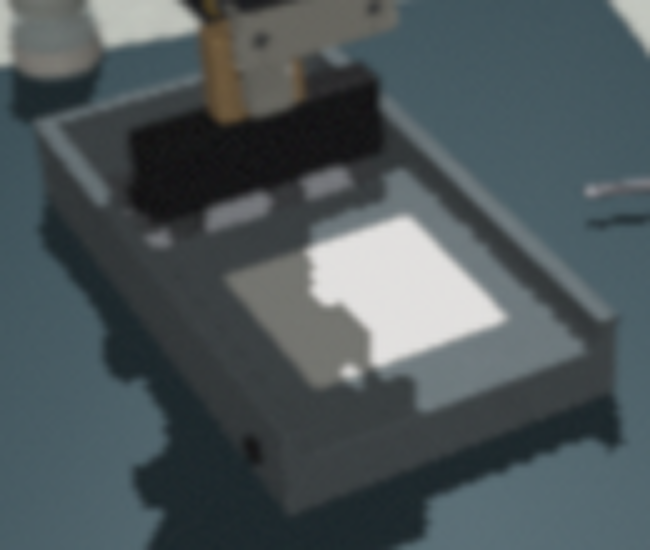

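The pad is clear, apart from light patches at (240,210) and (325,180) that are the tray floor. Next I lift and carry the scraper back to where it stood.

```bash
python3 -m jog '[[0,0,25,0,0,0],[0,0,30,0,0,0],[12,-40,0,0,0,-0.014],[12,-40,0,0,0,-0.014],[12,-40,0,0,0,-0.014],[12,-40,0,0,0,-0.014],[12,-40,0,0,0,-0.014],[12,-40,0,0,0,-0.014],[12,-40,0,0,0,-0.014],[12,-40,0,0,0,-0.014],[12,-40,0,0,0,-0.014],[0,0,0,0,0,0]]'
python3 - <<'E'
from h import *
import cv2
im=eyes.grab_frame("top");cv2.imwrite("pics/top4.png",im)
cv2.imwrite("pics/z4.png",cv2.resize(im[210:325,165:325],None,fx=4,fy=4,interpolation=cv2.INTER_CUBIC))
E
```

```text
t: 7.9
eef_pos: [0.6145, -0.1348, 0.1394]
ee_rot: [-3.135, -0.017, -1.499]
force: [-1.1, 0.8, -1.9]
width: 0.0214
```

View pics/z4.png

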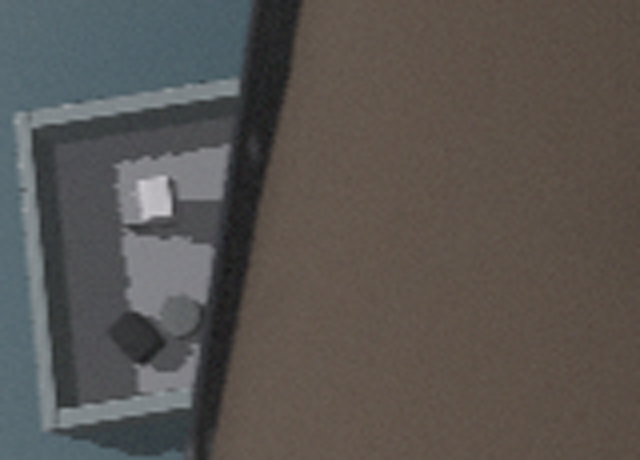

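The tray holds the aluminium block, black block and disc. The terminal block is hidden by the arm, so I check from the side.

Run:
```python
from h import *
import cv2
im=eyes.grab_frame("side");cv2.imwrite("pics/side5.png",im)
cv2.imwrite("pics/z5.png",cv2.resize(im[165:365,215:390],(525,600),interpolation=cv2.INTER_CUBIC))
```

```text
(no output)
```

View pics/z5.png

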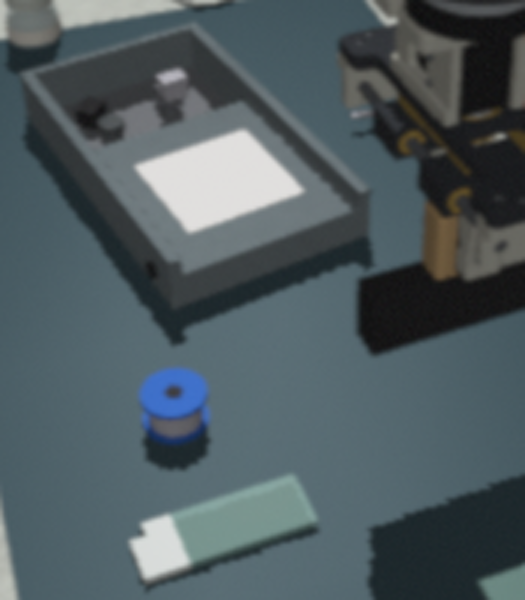

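The pad is empty, and the spool and plate are untouched. Lowering the scraper.

```bash
python3 -m jog '[[0,20,-20,0,0,0],[0,0,-35,0,0,0],[0,0,-20,0,0,0],[0,0,-8,0,0,0],[0,0,-2,0,0,0],[0,0,0,0,0,0]]'
```

```text
t: 8.6
eef_pos: [0.6131, -0.1072, 0.0544]
ee_rot: [-3.132, -0.015, -1.494]
force: [1.2, -0.1, -1.8]
width: 0.0223
```

```bash
python3 -m jog '[[0,0,-3,0,0,0],[0,0,-1,0,0,0],[0,0,0,0,0,0]]'
```

```text
t: 8.9
eef_pos: [0.6148, -0.1067, 0.053]
ee_rot: [-3.128, -0.015, -1.493]
force: [-0.7, -0.2, -1.0]
width: 0.0219
```

```bash
python3 -m jog '[[0,0,-2,0,0,0],[0,0,-1,0,0,0]]'; python3 -m jog '[[0,0,-1,0,0,0],[0,0,0,0,0,0]]'
```

```text
t: 9.1
eef_pos: [0.6156, -0.1069, 0.0512]
ee_rot: [-3.126, -0.016, -1.493]
force: [-1.6, -0.3, 3.4]
width: 0.0218
t: 9.3
eef_pos: [0.6156, -0.1071, 0.0513]
ee_rot: [-3.125, -0.016, -1.493]
force: [-0.1, -0.1, -2.0]
width: 0.0221
```

```bash
python3 -m jog '[[0,0,0,0,0,0],[0,0,0,0,0,0],[0,0,0,0,0,0],[0,0,0,0,0,0],[0,0,0,0,0,0],[0,0,0,0,0,0]]' 0.7
```

```text
t: 9.9
eef_pos: [0.6168, -0.1073, 0.0516]
ee_rot: [-3.123, -0.016, -1.493]
force: [0.1, -0.4, -0.3]
width: 0.0599
```

```bash
python3 -m jog '[[0,0,40,0,0,0],[0,0,48,0,0,0],[0,0,40,0,0,0],[-41,-17,0,-0.01,0.01,0],[-41,-17,0,0,0,0],[-41,-17,0,0,0,0],[-41,-17,-20,0,0,-0.01],[0,0,0,0,0,0]]'
python3 - <<'E'
from h import *
import cv2
cv2.imwrite("pics/side6.png",eyes.grab_frame("side"))
E
```

```text
t: 10.7
eef_pos: [0.4461, -0.1766, 0.1624]
ee_rot: [-3.135, -0.026, -1.502]
force: [1.1, -0.0, 0.1]
width: 0.0611
```

```bash
python3 -m jog '[[6,0,-30,0.026,0.007,0],[0,0,-45,0,0,0],[0,0,-40,0,0,0],[0,0,-20,0,0,0],[0,0,-5,0,0,0],[0,0,0,0,0,0]]'
```

```text
t: 11.35
eef_pos: [0.4638, -0.1764, 0.0242]
ee_rot: [-3.124, -0.003, -1.498]
force: [-0.2, -1.0, 0.6]
width: 0.0614
```

View pics/side6.png

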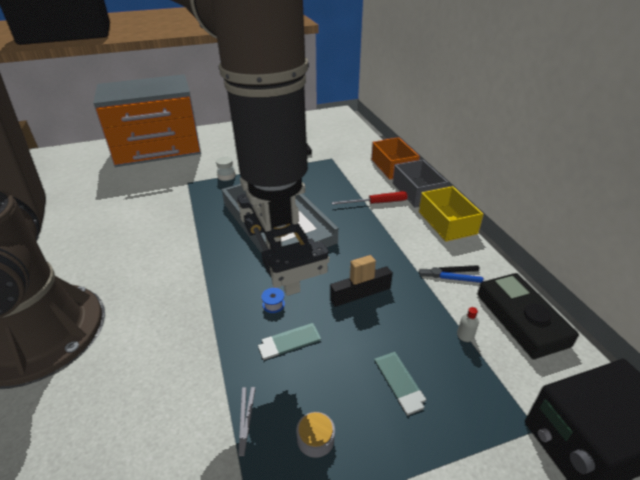

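The scraper stands upright and released at about (361,285) px. Making the final descent onto the plate.

```bash
python3 -m jog '[[-12,0,-4,0,0.017,0],[0,0,-10,0,0,0],[-1,0,-5,0,0,0],[0,0,0,0,0,0]]'
```

```text
t: 11.75
eef_pos: [0.4529, -0.1761, 0.007]
ee_rot: [-3.137, -0.002, -1.497]
force: [-0.9, -0.2, -0.3]
width: 0.0612
```

```bash
python3 -m jog '[[-1,0,-4,0,0,0],[0,0,0,0,0,0],[0,0,0,0,0,0],[0,0,-0.5,0,0,0],[0,0,0,0,0,0],[0,0,0,0,0,0],[0,0,0,0,0,0]]' 0 30
```

```text
t: 12.45
eef_pos: [0.4527, -0.1762, 0.0035]
ee_rot: [-3.134, -0.002, -1.497]
force: [0.6, -0.3, -0.4]
width: 0.0387
```

```bash
python3 -m jog '[[0,0,0,0,0,0],[0,0,10,0,0,0],[0,0,40,0,0,0],[0,0,48,0,0,0],[0,0,48,0,0,0],[0,0,0,0,0,0]]'; python3 -m jog '[[1.5,14,0,0,0,-0.145],[1.5,14,0,0,0,-0.145],[1.5,14,0,0,0,-0.145],[1.5,14,0,0,0,-0.145],[1.5,14,0,0,0,-0.145],[1.5,14,0,0,0,-0.145],[1.5,14,0,0,0,-0.145],[1.5,14,0,0,0,-0.145],[1.5,14,0,0,0,-0.145],[1.5,14,0,0,0,-0.145]]'
```

```text
t: 13.05
eef_pos: [0.4502, -0.1766, 0.1563]
ee_rot: [-3.139, -0.003, -1.497]
force: [0.8, 0.6, -0.6]
width: 0.0389
t: 14.05
eef_pos: [0.4638, -0.0328, 0.1642]
ee_rot: [-3.132, 0.001, -2.994]
force: [0.1, 0.5, 0.5]
width: 0.0388
```

```bash
python3 -m jog '[[2,14,-2,0,0,-0.14],[2,14,-2,0,0,-0.14],[2,14,-2,0,0,-0.14],[2,14,-2,0,0,-0.14],[2,14,-2,0,0,-0.14],[2,14,-2,0,0,-0.14],[2,14,-2,0,0,-0.14],[2,14,-2,0,0,-0.14],[2,14,-2,0,0,-0.14],[2,14,-2,0,0,-0.14],[0,10,0,0,0,-0.07],[0,0,0,0,0,0]]'
python3 - <<'E'
from station import status
s=status.get_state();print(s["q"],s["force"],s["width"])
E
```

```text
t: 15.25
eef_pos: [0.4814, 0.1238, 0.1486]
ee_rot: [-3.134, 0.002, 1.752]
force: [-0.7, -0.3, -1.1]
width: 0.0387
[ 0.64596638  0.13937254 -0.47578951 -0.002688   -0.96345137 -2.03353746] [-0.6532855  -0.29981799 -1.08350292] 0.038746481924584186
```

```bash
python3 -m jog '[[1,0,-25,0,0,0.023],[0,0,-25,0,0,0],[0,0,-12,0,0,0],[0,0,-3,0,0,0],[0,0,0,0,0,0]]'
python3 - <<'E'
from h import *
import cv2
s=status.get_state();print(s["eef_pos"],s["ee_rot"],s["force"],s["width"])
im=eyes.grab_frame("side");t=eyes.grab_frame("top");cv2.imwrite("pics/side7.png",im);cv2.imwrite("pics/top7.png",t)
a=cv2.resize(im[165:315,215:395],(660,550),interpolation=cv2.INTER_CUBIC)
cv2.imwrite("pics/z7.png",a)
E
```

```text
t: 15.75
eef_pos: [0.4824, 0.1226, 0.0841]
ee_rot: [-3.136, 0.001, 1.787]
force: [-0.1, 0.2, -0.9]
width: 0.039
[0.48235132 0.12259509 0.08406862] [-3.13615229e+00  6.63915768e-04  1.78702235e+00] [-0.10073884  0.21859116 -0.87040495] 0.0390291990483995
```

View pics/z7.png

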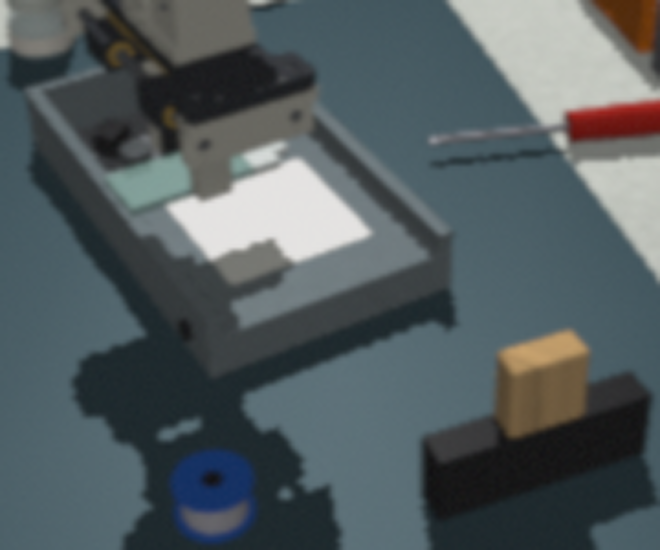

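The plate is held level over the pad with its frosted end pointing far, at about (265,153) px, and the scraper is standing. I compute its position and use the last picture to look at the tray and plate.

Run:
```python
from h import *
import cv2
f=lambda p,z:px2w((215+(p[0]+.5)/3.667-.5,165+(p[1]+.5)/3.667-.5),z,"side")
yaw=.204;W=np.array([.530,.1327]);M=np.array([[np.cos(yaw),np.sin(yaw)],[-np.sin(yaw),np.cos(yaw)]])
for p in [(133,210),(106,180),(290,148)]: print(p,(M@(f(p,.085)[:2]-W)).round(4))
t=cv2.imread("pics/top7.png");s=cv2.imread("pics/side7.png");z=cv2.imread("pics/side6.png")
a=cv2.resize(t[205:325,160:330],(560,395),interpolation=cv2.INTER_CUBIC)
b=cv2.resize(s[185:225,235:300],(320,197),interpolation=cv2.INTER_CUBIC);c=cv2.imread("pics/side5.png");c=cv2.resize(c[170:215,220:295],(328,197),interpolation=cv2.INTER_CUBIC)
o=np.zeros((600,660,3),np.uint8);o[:395,:560]=a;o[400:597,:320]=b;o[400:597,325:653]=c
cv2.imwrite("pics/z8.png",o)
```

```text
(133, 210) [-0.0963 -0.0216]
(106, 180) [-0.0981  0.0153]
(290, 148) [ 0.014  -0.0114]
```

View pics/z8.png

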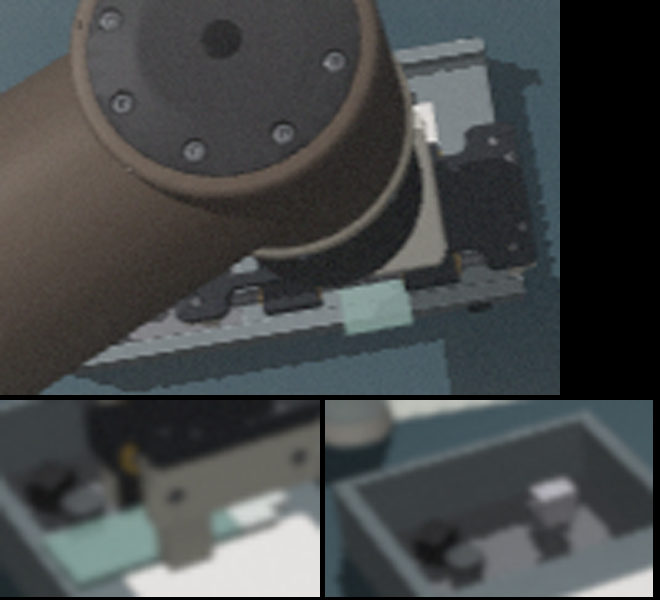

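The plate measures frosted x of about -1 mm and y of about -3 mm from the window centre. The terminal block hasn't been seen in the tray yet. I've used my 12 pictures, so I move aside with the plate held and compare the tray with the start picture numerically.

```bash
python3 -m jog '[[0,0,40,0,0,0],[0,0,40,0,0,0],[-4,-45,0,0,0,0],[-4,-45,0,0,0,0],[-4,-45,0,0,0,0],[-4,-45,0,0,0,0],[-4,-45,0,0,0,0],[-4,-45,0,0,0,0],[-4,-45,0,0,0,0],[0,0,0,0,0,0]]'
cat > tray.py <<'E'
from h import *
import cv2
t=eyes.grab_frame("top");cv2.imwrite("pics/top9.png",t);r=cv2.imread("pics/top1.png")
yaw=.204;W=np.array([.530,.1327]);M=np.array([[np.cos(yaw),np.sin(yaw)],[-np.sin(yaw),np.cos(yaw)]])
c=eyes.calibration("top");K=c["camera_matrix"];Ti=np.linalg.inv(c["cam_to_world"])
def proj(b,z):
    w=np.append(M.T@np.array(b)+W,[z,1]);q=Ti@w
    return [K[0,2]-K[0,0]*q[0]/q[2],K[1,2]+K[1,1]*q[1]/q[2]]
# rectified at z=.02, 1px=1mm: col=205-y, row=80-x
src=np.float32([proj((x,y),.02) for x,y in [(.08,.205),(.08,-.095),(-.08,-.095),(-.08,.205)]])
H=cv2.getPerspectiveTransform(src,np.float32([[0,0],[300,0],[300,160],[0,160]]))
a,b=[cv2.warpPerspective(i,H,(300,160)) for i in (r,t)]
d=cv2.absdiff(a,b).max(2);m=(d>30).astype(np.uint8);m=cv2.morphologyEx(m,cv2.MORPH_OPEN,np.ones((3,3)))
n,l,st,ce=cv2.connectedComponentsWithStats(m)
for i in range(1,n):
    if st[i,4]>60: print("y",205-ce[i][0].round(),"x",80-ce[i][1].round(),"bbox wh",st[i,2:4],"area",st[i,4],"mean now",b[l==i].mean(0).round())
g=cv2.cvtColor(b,cv2.COLOR_BGR2GRAY)
print("rows x=+80..-80 step 6, cols y=205..-91 step 6")
for y in range(0,160,6): print(" ".join("%3d"%v for v in g[y,0:300:6]))
E
python3 tray.py
```

```text
t: 16.85
eef_pos: [0.4566, -0.2021, 0.1802]
ee_rot: [3.125, 0.003, 1.798]
force: [-0.5, 0.0, -1.6]
width: 0.0388
y -92.0 x 5.0 bbox wh [  6 160] area 658 mean now [ 84.  92. 103.]
y -56.0 x -4.0 bbox wh [ 81 153] area 9482 mean now [ 89.  95. 104.]
y 145.0 x 32.0 bbox wh [17 21] area 329 mean now [186. 181. 184.]
y 27.0 x 21.0 bbox wh [43 36] area 1002 mean now [215. 218. 221.]
y 123.0 x 14.0 bbox wh [62 34] area 1043 mean now [87. 84. 84.]
y 43.0 x -31.0 bbox wh [31 30] area 645 mean now [205. 206. 208.]
y 143.0 x -44.0 bbox wh [51 39] area 1194 mean now [80. 77. 76.]
rows x=+80..-80 step 6, cols y=205..-91 step 6
 82  74  73  79  69  82  71  79  71  73  74  66  76  65  75  71  75  75  75  78  72  77  73  74  72  76  77  77  76  78  79  76  77  77  78  76  76  77  73  78  76  72  94 110  97  96  98  97  96  95
 59  64  65  63  62  65  66  63  64  66  64  66  67  66  65  68  69  68  70  86  89  89  88  91  98  91  97  93  95  94  96  93  95  95  95  96  98  95  96  91  93  74 100 107  99 100  98  96  96  96
 60  60  77  77  78  80  76  81  78  82  79  81  81  79  82  80  83  85  83 1
[... 4222 characters left out ...]
 138 138 138 138 138 141 138 138 140 139 139 139 138  90  74  72  69  69  69  70  78  78  84  90  92
 58  64  82  80  81  84  82 109 131 131 123 132 131 130 128 130 130 130 129 122 138 138 136 137 138 138 138 141 140 140 140 139 139 139 141 140 139 139 120  66  67  65  67  65  64  80  80  83  89  88
 59  60  84  85  84  84  83 114 131 129 134 131 131 129 129 130 130 130 132 142 137 137 136 136 137 138 138 139 137 138 136 138 141 134 138 134 138 130 135 109  84  62  60  62  64  77  81  84  88  91
129 135 135 134 133 135 133 135 132 132 132 133 132 132 131 131 134 133 135 134 134 134 137 138 136 136 136 138 138 138 138 139 139 139 139 138 139 138 138 136 136 136 129 114  89  76  78  85  87  90
```

The tray shows the black block, the disc and the aluminium block. The aluminium block's shadow is about 36 mm long, against about 15 mm for the 18 mm black block, so it sits on top of the terminal block, with its underside at roughly 22 mm (limit 45 mm). The visible pad is clear. Returning to the presenting pose.

```bash
python3 -m jog '[[3,40,0,-0.004,0.016,-0.02],[3,40,0,0,0,0],[3,40,0,0,0,0],[3,40,0,0,0,0],[3,40,0,0,0,0],[3,40,0,0,0,0],[4,40,0,0,0,0],[4,40,-10,0,0,0],[0,5,-40,0,0,0],[0,0,-35,0,0,0],[0,0,-8,0,0,0],[0,0,0,0,0,0]]'
```

```text
t: 18.1
eef_pos: [0.4827, 0.1483, 0.0965]
ee_rot: [3.12, -0.003, 1.789]
force: [0.2, -0.5, 1.0]
width: 0.0386
```

```bash
python3 -m jog '[[0,-13,-6,-0.004,0.02,-0.014],[0,-13,-6,0,0,0],[0,0,0,0,0,0],[0,0,0,0,0,0],[0,0,0,0,0,0]]'
```

```text
t: 18.6
eef_pos: [0.4853, 0.1204, 0.0891]
ee_rot: [3.135, -0.006, 1.772]
force: [0.1, 0.9, -1.2]
width: 0.0389
```

Run:
```python
from h import *
import cv2
a=cv2.imread("pics/side7.png");b=eyes.grab_frame("side");cv2.imwrite("pics/side10.png",b)
t=a[200:226,240:268];r=cv2.matchTemplate(b[185:240,225:290],t,cv2.TM_CCOEFF_NORMED);_,v,_,l=cv2.minMaxLoc(r);print("plate clear end match",v,"shift px",l[0]-15,l[1]-15)
t=cv2.imread("pics/side6.png")[250:310,325:400];r=cv2.matchTemplate(b[240:320,315:410],t,cv2.TM_CCOEFF_NORMED);_,v,_,l=cv2.minMaxLoc(r);print("scraper",v,l[0]-10,l[1]-10)
s=status.get_state();print(abs(s["qd"]).max(),s["width"])
from station import workorder
if v>.9: print(workorder.job_done())
```

```text
plate clear end match 0.973901629447937 shift px 0 -1
scraper 0.99444979429245 0 0
0.008499665635072623 0.03889737136608542
the job is handed in; nothing more can be done
None
```

I did every step of the task and handed the job in at about 18.7 s of the 61 s allowed. The one thing not confirmed directly is the terminal block, which I never saw in the tray.

- **Scrap:** I swept the parts off the pad in one pass and saw no sign of the gripper touching any of them. The pictures show the pad empty, with the black block, disc and aluminium block in the tray. The aluminium block's shadow is too long for its own height, so it is most likely lying on top of the terminal block. Its underside would then be about 22 mm up, under the 45 mm limit.
- **Scraper:** It is back at its original spot, upright and released. It had not moved in the last side picture.
- **Plate:** I took the label-up plate by its clear part, across its 40 mm width. It is held level about 55 mm above the pad, with the frosted end pointing to the far side of the box.
- **Plate position:** A side-camera check put the frosted centre about 3 mm from the window's centre. I then moved aside to check the tray and came back about 4 mm from that pose. The last picture matched the earlier one to within 1 pixel, and the grip was steady at 39 mm.
- **Other objects:** I did not touch the other plate or any bystander on purpose. I did not measure their positions at the end.

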